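# Set the prism turntable to the clamped scale line

## Robot

A 7-joint arm with a two-finger parallel gripper is mounted at the origin on the work surface. World frame = base frame: x ahead of the robot, y to its left, z up, the work surface at z = 0. Lengths are in mm, angles in rad, forces in N, time in s.
With the tool pointing down it reaches from about 425 to 800 mm from the base axis. Payload 8.3 kg.
Tool frame: the origin (TCP) lies midway between the tips of the shut fingers; the grasp point (between the pads) lies 19 mm behind it (env.tcp_to_grasp is the distance from the TCP to the grasp point, in mm); z points along the fingers, y is the direction in which the jaws open and shut (so a half turn about z gives the same grasp; the last joint's range is limited). The gripper opens to 85 mm and grips with 20 to 120 N. Pads are 22 mm wide; open, the fingers measure 114 mm over their backs; the gripper's body (76 mm by 85 mm) begins 54 mm behind the grasp point. The pads swing forward as they close: fully open they stand 13 mm farther back than shut.
Start: joints at [-1.228, 0.383, 0.016, 1.37, -0.006, 1.388, -0.046], TCP at [246.669, 574.245, 231.279] pointing down, gripper open.
Joint ranges: [-2.95, 2.95], [-0.25, 2.06], [-1.52, 1.56], [0.18, 2.33], [-1.44, 4.58], [0.02, 2.06], [-3.01, 3.01]. Speed limits (rad/s): [2.39, 2.39, 3.01, 3.01, 3.14, 3.14, 3.14].

## Interface

Orientations are given as a rotation vector (axis times angle).
In Python, from station import env, eyes gives the robot as it stands.
- The arm moves only by the shell command python3 -m inch 'ROWS' [OPENING]. ROWS is JSON, a list of rows, each a list of 4 numbers: the shift along the tool's x, y, z as a fraction of full scale, then the turn about the tool's z as a fraction of full scale. In form: [[tx, ty, tz, turn], ...]. A call has 1 to 12 rows; each row shifts and turns the commanded pose from where the row before left it, along the tool's axes as they then stand; what a row does not reach is not made up. Full scale, the value 1, is 2.5 cm for a shift and 10 degrees for a turn. A row lasts 1/8 s, in which the tool goes at most 62.5 mm and 10.7 degrees, less where a joint would pass 70% of its speed; a pose out of reach is approached as far as the arm can. A call with a number of a shift or a turn outside -1 to 1 is refused whole. A call with a gripper value outside its range is refused whole. OPENING is the closure, from -1 (fully open) to 1 (shut), so that 0 is half open, set as the call begins (- or left out, the last holds). The fingers move at their own pace and stop on an object; the grip force is fixed at half the most. Time passes only in rows, so rows that do not move let the fingers close. It gives the time, the measured TCP pose, the force and the opening at its end, in the units of the state.
- env.get_obs(): the state, without advancing time (a new reading comes with each control period).
- eyes.capture(name): name is "scene" or "top"; returns (picture, depth): 420x560x3 uint8, red, green, blue; 420x560 float32, mm along the optical axis (not along the pixel's ray), 0 where there is no reading.
- eyes.camera_params(name): a dict with "intrinsics" (3x3 intrinsics, pixels), "rvec" (rotation vector, rad) and "tvec" (3), from world to camera coordinates, as OpenCV has them. Camera axes: x right, y down, z forward; pixel columns grow to the right and rows downward; lengths in mm; the calibration is good to about 2 mm. A picture is of the moment at which its call begins. camera_params takes no time and is no camera call.
- env.close_job(): hands the job in, once; it reports no verdict.
The state is a dict: "time": time; "qpos": joint angles; "joint_velocities": joint speeds; "tau": joint torques, N m; "tool_pos": TCP position; "eef_rot": TCP orientation; "force": force on the tool from outside, world axes, zero at the start; "ft_torque": the same for the moment, N m; "opening": opening from 0.0 (shut) to 1.0 (fully open).
Only numpy, scipy, OpenCV 4.12 (cv2) and the standard library are available. Lean on these libraries where they do the work, as an engineer would, in place of code of your own. Each camera call takes 0.05 s, during which the arm holds its last target. There are 200 camera calls.

## Task

Turn the black dial of the prism turntable by pushing sideways on its upright metal fin with the fingers, until the white index line on the dial lines up with the long scale line at the small clamp. Push only one side of the fin at a time, never pinching it, and leave the glass prism riding untouched in the middle of the dial. Leave the bottle, the lens stand and the wooden box where they are.

Things in the scene. Friction and masses are not known exactly. Their poses are not given: they have to be found in the camera images.
- dial: black disc, 190 mm across, its flat top 54 mm above the table; it turns about the vertical axis through its centre, either way, more than far enough, and stays where it is left (stiff hinge: about 0.08 N m, that is 1.1 N at the fin; no spring, no detents). Origin on the turning axis at the underside of the disc, 10 mm below its top; z up, x towards the white index line, -x towards the fin. The grey foot below it is fixed to the table (220 mm across).
- index (a point): outer end of the white index line on the dial (line 5 mm wide, 50 mm long, radial), at the height of the dial's top, 97 mm from the axis. It lies straight across the axis from the fin and turns with the dial.
- fin (a point): middle of the top edge of the fin, 75 mm from the axis and 22 mm above the dial's top. The fin is an upright aluminium plate fixed to the dial: 30 mm long along the dial's radius (60 to 90 mm from the axis), 12 mm thick, 22 mm tall. It is judged as two halves, each 6 mm thick, one on either side: pressing on both at once (pinching it, or bearing on its top or end) is a fault.
- target_line (a point): inner end of the target scale line, 97 mm from the dial's axis. The scale is a fixed aluminium plate under the dial, 240 mm across, top 50 mm above the table, with short thin black lines every 10 degrees; the target is the only line that runs across the whole visible rim (5 mm wide), and a small steel clamp 16 mm wide, reaching 144 mm from the axis and 56 mm above the table, sits at its outer end.
- prism: loose three-sided glass prism standing on end near the middle of the dial, about 27 mm a side (within 22 mm of the axis), 25 mm tall; origin at the centre of its underside. It rides round with the dial by friction.
- bottle: bystander: loose brown bottle, 48 mm across, 100 mm tall; origin at the centre of its underside
- lens_stand: bystander: loose lens on a round steel stand, 60 mm across the foot, 94 mm tall; origin at the centre of its underside
- slide_box: bystander: loose wooden box, 80 x 55 x 30 mm; origin at the centre of its underside
Not all that is in view belongs to the job. Several things look just like the part that bears dial: the one meant starts nearest to the robot's base.

How it is judged (in metres and radians):
At the end, for the whole second after the job is handed in: The outer end of the index line is within 5 mm of the inner end of the target line, seen from above; the dial is at rest; the prism stands upright on the dial within 16 mm of its axis (horizontal distance between index and target_line below 0.005 m and angular speed of dial below 0.02 rad/s and horizontal distance between prism and dial below 0.016 m and height (world z) of prism between 0.05 and 0.058 m and angle between prism's own z axis and vertical below 0.1 rad); the robot touches nothing.
It fails at once if the fin is pinched: the fingers press on both its halves at once (over 1 N each) (contact force between the fingers and dial_c1 above 1 N and contact force between the fingers and dial_c2 above 1 N).
It fails at once if the prism is touched by the robot (over 0.3 N), lifted by 10 mm or tipped (contact force between any of the arm, the fingers and prism above 0.3 N or height (world z) of prism above 0.064 m or angle between prism's own z axis and vertical above 0.3 rad).
It fails at once if the bottle, the lens stand or the wooden box is moved more than 20 mm (distance of any of bottle, lens_stand, slide_box from where it was at the start of the episode above 0.02 m).
It also fails if it takes over 58 s, if anything falls off the work surface, if the arm or the gripper's body presses on something with over 40 N, if the wrist force passes 120 N, or if a joint passes its speed limit or range.

## Working session

There is one attempt and no reset: what is moved stays moved. The work goes in short steps, Python scripts to look and compute and a shell command to move; the robot and the scene stay as the last step left them, time stands still between calls to the robot, and variables do not carry over. Pictures are saved under pics/ and viewed, about 8 in all and at most 12, crops included, and the job is handed in when it is done.

```bash
mkdir -p pics; ls
python3 - <<'E'
from station import env, eyes
import cv2, numpy as np
for n in("scene","top"):
    p,d=eyes.capture(n); cv2.imwrite(f"pics/{n}0.png",cv2.cvtColor(p,cv2.COLOR_RGB2BGR)); np.save(f"pics/{n}0.npy",d)
    c=eyes.camera_params(n); print(n,c)
print(env.get_obs())
E
```

```text
pics
scene {'intrinsics': array([[492.95703965,   0.        , 280.63629584],
       [  0.        , 492.95703965, 208.4936185 ],
       [  0.        ,   0.        ,   1.        ]]), 'rvec': array([ 1.13026398,  2.21172202, -1.14393191]), 'tvec': array([ 367.76742343, -222.47842949, 1534.7703559 ])}
top {'intrinsics': array([[391.92493611,   0.        , 282.18808517],
       [  0.        , 391.92493611, 211.22131978],
       [  0.        ,   0.        ,   1.        ]]), 'rvec': array([ 2.18155821, -2.16898669,  0.15902724]), 'tvec': array([2.97902581e-01, 6.37545674e+02, 1.02855174e+03])}
{'time': 0.1, 'qpos': array([-1.2279268 ,  0.38415481,  0.01636615,  1.37103523, -0.00627831,
        1.38821901, -0.04647405]), 'joint_velocities': array([ 0.00077869, -0.00353565,  0.00012311, -0.00206974,  0.00256009,
        0.00214602,  0.00146582]), 'tau': array([ 2.99706626e-03, -6.29126716e+01,  8.46984945e-01, -3.72761250e+01,
        1.66304782e-02,  1.02860559e-02, -4.49442655e-05]), 'tool_pos': array([246.4917433 , 573.84549726, 230.38462458]), 'eef_rot': array([-6.32797880e-01, -3.07688097e+00,  2.73103250e-03]), 'force': array([0.13461495, 0.16385322, 0.5385856 ]), 'ft_torque': array([-0.05765265, -0.00726731, -0.02349065]), 'opening': 0.9975982998276751}
```

View pics/top0.png

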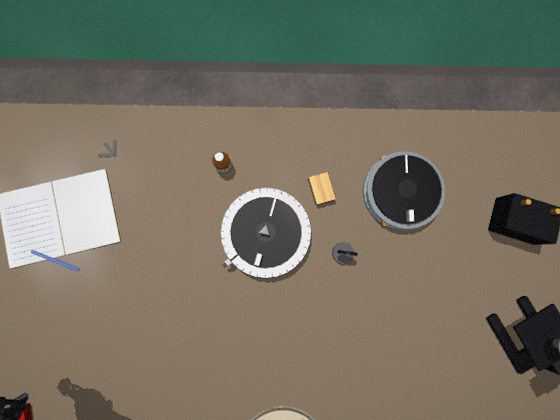

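View pics/scene0.png

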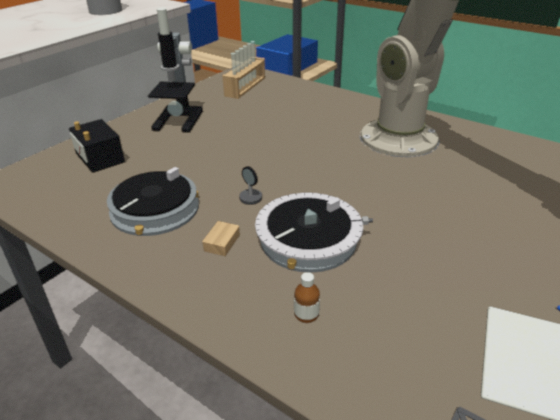

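The top view has two turntables. A is at (266,232), with the prism, the clamp at (229,263) and the white scale. B is at (407,190), plain. The base is at the bottom, near (280,415), so A is the nearest one and the only one with a clamp. Next I'll measure it and check a crop.

```bash
cat > h.py <<'E'
from station import env, eyes
import cv2, numpy as np
def cam(n):
    c=eyes.camera_params(n); R=cv2.Rodrigues(c["rvec"])[0]; return c["intrinsics"],R,c["tvec"]
def ray(n,uv,z):
    K,R,t=cam(n); o=-R.T@t; d=R.T@np.linalg.inv(K)@np.array([uv[0],uv[1],1.]); return o+d*(z-o[2])/d[2]
def proj(n,P):
    K,R,t=cam(n); q=K@(R@np.asarray(P,float)+t); return q[:2]/q[2]
def blobs(mask,lo=5):
    k,l,s,c=cv2.connectedComponentsWithStats(mask.astype(np.uint8)); return [(s[i,4],c[i],l==i) for i in range(1,k) if s[i,4]>=lo]
E
python3 - <<'E'
from h import *
p=cv2.cvtColor(cv2.imread("pics/top0.png"),cv2.COLOR_BGR2RGB)
hsv=cv2.cvtColor(p,cv2.COLOR_RGB2HSV)
yy,xx=np.mgrid[:420,:560]
near=np.hypot(xx-266,yy-232)<60
# disc
m=near&(p.max(2)<60)
b=max(blobs(m),key=lambda b:b[0]); cs,_=cv2.findContours(b[2].astype(np.uint8),0,cv2.CHAIN_APPROX_NONE)
h=cv2.convexHull(max(cs,key=len)); e=cv2.fitEllipse(h); print("disc",e)
c=ray("top",e[0],54); print("centre",c)
hp=np.array([ray("top",q[0],54) for q in h]); print("radii",np.hypot(*(hp-c)[:,:2].T).round(0))
m=near&(p.min(2)>170)
for a,cc,l in blobs(m):
    for z in(54,76):
        q=ray("top",cc,z)-c; print(a,cc.round(1),z,np.hypot(*q[:2]).round(1),np.degrees(np.arctan2(q[1],q[0])).round(1))
q=ray("top",(229,263),53)-c;print("clamp",np.hypot(*q[:2]),np.degrees(np.arctan2(q[1],q[0])))
for n,uv,z in (("bottle",(221,160),80),("lens",(344,253),50),("box",(322,188),30)): print(n,ray("top",uv,z))
cv2.imwrite("pics/crop1.png",cv2.resize(cv2.cvtColor(p[175:285,200:360],cv2.COLOR_RGB2BGR),None,fx=5,fy=5,interpolation=cv2.INTER_CUBIC))
E
```

```text
disc ((258.4210510253906, 269.5526428222656), (2.960099697113037, 30.218441009521484), 17.062471389770508)
centre [480.92169092  66.27745319  54.        ]
radii [35. 11.  9. 31. 37.]
2336 [265.2 232.3] 54 99.3 -9.8
2336 [265.2 232.3] 76 98.0 -10.1
19 [263.9 230.1] 54 104.8 -7.3
19 [263.9 230.1] 76 103.3 -7.6
55 [257.7 259.2] 54 27.0 4.5
55 [257.7 259.2] 76 27.1 3.0
clamp 79.19059063742306 77.77930337552056
bottle [767.25847228 167.18894415  80.        ]
lens [ 525.15617765 -160.90664726   50.        ]
box [ 703.82963151 -106.08535126   30.        ]
```

View pics/crop1.png

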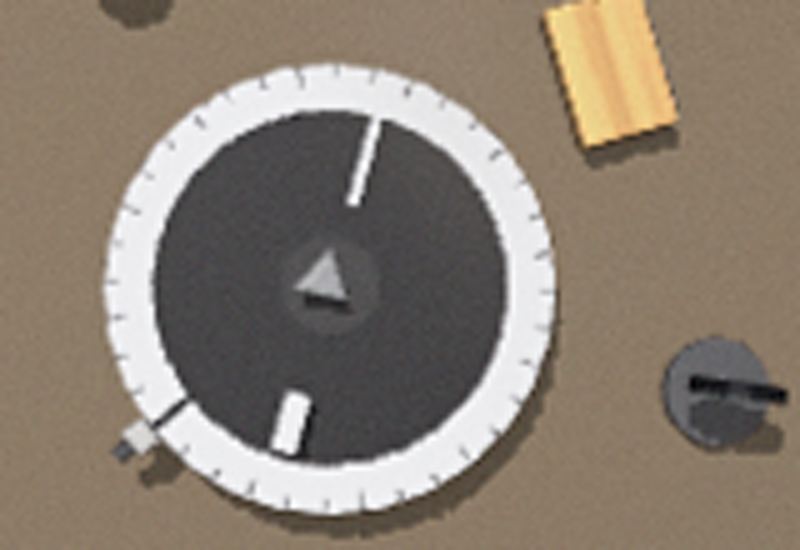

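The crop confirms turntable A: index line end at crop (377,118), fin at (291,423), target line from (185,402) to (155,425) by the clamp, and the prism near the centre. I'll get the exact angles next.

```bash
cat >> h.py <<'E'
def polar(uv,z,c): 
    q=ray("top",uv,z)-c; return np.hypot(*q[:2]).round(1),np.degrees(np.arctan2(q[1],q[0])).round(1)
def measure(p):
    yy,xx=np.mgrid[:420,:560]; near=np.hypot(xx-266,yy-232)<60
    big=max(blobs(near&(p.min(2)>140)),key=lambda b:b[0])[2].astype(np.uint8)
    cs,_=cv2.findContours(big,cv2.RETR_EXTERNAL,cv2.CHAIN_APPROX_NONE)
    return big,max(cs,key=len)
E
python3 - <<'E'
from h import *
p=cv2.cvtColor(cv2.imread("pics/top0.png"),cv2.COLOR_BGR2RGB)
yy,xx=np.mgrid[:420,:560]
# inner dark disc: everything dark within 45 px of centre, hull
m=(np.hypot(xx-266,yy-232)<39)&(p.max(2)<110)
m=cv2.morphologyEx(m.astype(np.uint8),cv2.MORPH_OPEN,np.ones((5,5)))
b=max(blobs(m),key=lambda b:b[0]);cs,_=cv2.findContours(b[2].astype(np.uint8),0,cv2.CHAIN_APPROX_NONE)
e=cv2.fitEllipse(cv2.convexHull(max(cs,key=len))); c=ray("top",e[0],54); print("disc",e,c, "mm/px",ray("top",np.add(e[0],(1,0)),54)-c)
big,ct=measure(p); h=cv2.convexHull(ct); h=h[[np.hypot(*(q[0]-(230,262)))>12 for q in h]]
e2=cv2.fitEllipse(h); print("scale",e2,ray("top",e2[0],50))
f=lambda x,y:(200+x/5-.4,175+y/5-.4)
for n,uv,z in(("idx out",f(377,118),54),("idx in",f(353,206),54),("fin",f(291,423),76),("fin in",f(298,393),76),("fin out",f(286,453),76),("tgt in",f(185,402),50),("tgt out",f(155,425),50),("clamp",f(140,437),56),("prism",f(325,277),79)): print(n,polar(uv,z,c))
E
```

```text
disc ((265.38494873046875, 232.05996704101562), (69.96585845947266, 70.43380737304688), 46.82733154296875) [579.50451543  48.89871149  54.        ] mm/px [ 0.0157342  -2.65351523  0.        ]
scale ((265.3266906738281, 232.1775360107422), (89.99105072021484, 90.52356719970703), 75.2308578491211) [579.44242671  49.10351354  50.        ]
idx out (np.float64(94.5), np.float64(-15.3))
idx in (np.float64(45.3), np.float64(-16.0))
fin (np.float64(73.9), np.float64(165.4))
fin in (np.float64(58.1), np.float64(164.9))
fin out (np.float64(89.3), np.float64(166.4))
tgt in (np.float64(97.0), np.float64(128.9))
tgt out (np.float64(116.7), np.float64(128.7))
clamp (np.float64(126.1), np.float64(128.9))
prism (np.float64(4.1), np.float64(25.0))
```

```bash
python3 -m inch '[[-0.968,-0.738,0,0],[-0.968,-0.738,0,0],[-0.968,-0.738,0,0],[-0.968,-0.738,0,0],[-0.968,-0.738,0,0],[-0.968,-0.738,0,0],[-0.968,-0.738,0,0],[-0.968,-0.738,0,0],[-0.968,-0.738,0,0]]' 1
python3 -m inch '[[-0.968,-0.738,0,0],[-0.968,-0.738,0,0],[-0.968,-0.738,0,0],[-0.968,-0.738,0,0],[-0.968,-0.738,0,0],[-0.968,-0.738,0,0],[-0.968,-0.738,0,0],[-0.968,-0.738,0,0],[-0.968,-0.738,0,0]]'
python3 -m inch '[[0,0,0,0.944],[0,0,0,0.944],[0,0,0,0.944],[0,0,0,0.944],[0,0,0,0.944],[0,0,0,0.944],[0,0,0,0.944],[0,0,0,0.944],[0,0,0,0.944],[0,0,0,0.944],[0,0,0,0.944],[0,0,0,0]]'
python3 - <<'E'
from h import *
from scipy.spatial.transform import Rotation as Ro
o=env.get_obs(); R=Ro.from_rotvec(o["eef_rot"]).as_matrix()
print(o["time"],o["tool_pos"],"xdir",np.degrees(np.arctan2(R[1,0],R[0,0])),R[:,2].round(3),o["qpos"].round(2),o["force"],o["opening"])
p,d=eyes.capture("scene"); cv2.imwrite("pics/s1.png",cv2.resize(cv2.cvtColor(p[80:290,180:460],cv2.COLOR_RGB2BGR),None,fx=2.5,fy=2.5))
E
```

```text
time: 1.23
tool_pos: [381.5, 334.6, 230.9]
eef_rot: [-0.633, -3.077, 0.001]
force: [0.3, -0.4, -0.7]
opening: -0.004
time: 2.35
tool_pos: [516.0, 96.3, 230.9]
eef_rot: [-0.633, -3.077, 0.001]
force: [0.4, -0.5, -0.1]
opening: -0.001
time: 3.85
tool_pos: [515.6, 97.2, 231.0]
eef_rot: [-2.812, -1.401, 0.001]
force: [0.2, -0.7, 0.8]
opening: 0.001
3.85 [515.5718963   97.19359051 230.95481762] xdir 52.975098186619036 [-0.001 -0.    -1.   ] [-0.74  0.18  0.56  1.67 -0.1   1.33 -0.8 ] [ 0.20624256 -0.70564024  0.75839255] 0.0013229806001185203
```

View pics/s1.png

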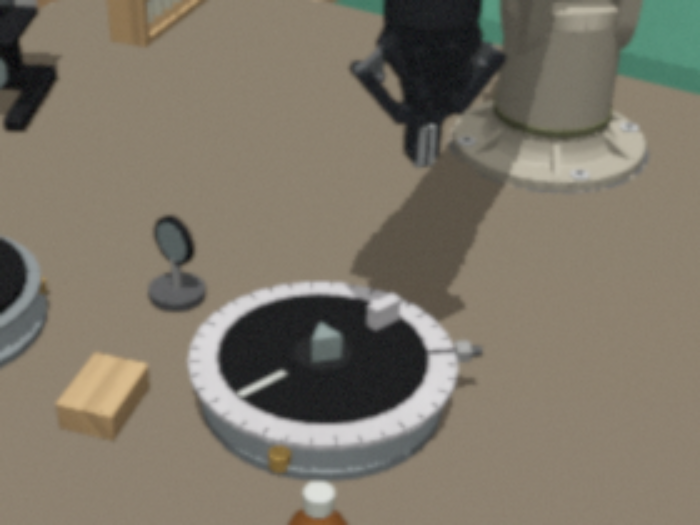

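The picture shows the shut fingers between the clamp and the fin, clear of both, with nothing beneath them. Descending.

```bash
python3 -m inch '[[0,0,0.84,0],[0,0,0.84,0],[0,0,0.84,0],[0,0,0.84,0],[0,0,0.84,0],[0,0,0.84,0],[0,0,0.84,0],[0,0,0.84,0],[0,0,0,0],[0,0,0,0]]'
python3 - <<'E'
from h import *
p,d=eyes.capture("scene"); cv2.imwrite("pics/s2.png",cv2.resize(cv2.cvtColor(p[150:290,220:420],cv2.COLOR_RGB2BGR),None,fx=3.5,fy=3.5))
E
```

```text
time: 5.15
tool_pos: [516.2, 97.2, 64.0]
eef_rot: [2.811, 1.402, 0.001]
force: [0.1, -0.3, 0.6]
opening: 0.0
```

View pics/s2.png

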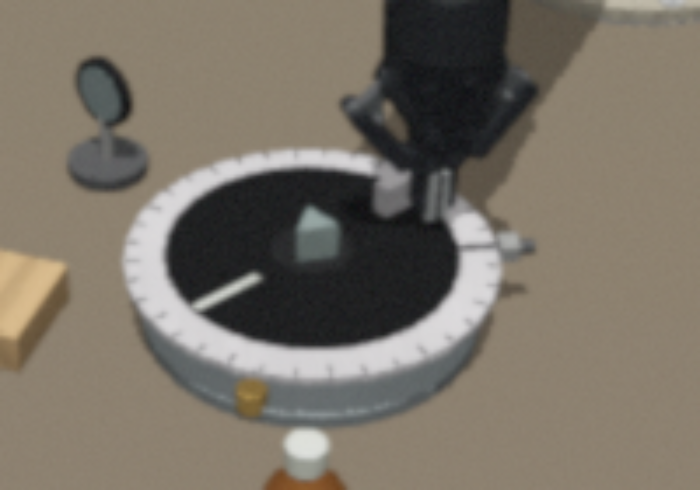

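The shut fingers stand between the fin at (392,195) and the clamp at (510,245), just over the disc and well away from the prism. Now pushing round in a circular arc at 5° per row.

```bash
python3 -m inch '[[-0.279,0.012,0,-0.5],[-0.279,0.012,0,-0.5],[-0.279,0.012,0,-0.5],[-0.279,0.012,0,-0.5],[-0.279,0.012,0,-0.5],[-0.279,0.012,0,-0.5],[-0.279,0.012,0,-0.5],[-0.279,0.012,0,-0.5],[-0.279,0.012,0,-0.5],[-0.279,0.012,0,-0.5],[-0.279,0.012,0,-0.5],[-0.279,0.012,0,-0.5]]'
cat >> h.py <<'E'
C=np.array([579.5,49.,54])
def look(tag):
    o=env.get_obs(); q=o["tool_pos"]-C; print("tool r,phi",np.hypot(*q[:2]).round(1),np.degrees(np.arctan2(q[1],q[0]))%360,"z",o["tool_pos"][2],o["time"],o["force"].round(1),o["qpos"].round(2))
    out=[]
    for n in("top","scene"):
        p,d=eyes.capture(n); cv2.imwrite(f"pics/{n}{tag}.png",cv2.cvtColor(p,cv2.COLOR_RGB2BGR))
        # unwrap dial top (z=54) into polar strip: brightness by angle at radii 52..90
        K,R,t=cam(n); a=np.radians(np.arange(0,360,.5)); r=np.arange(52,92,2.)
        A,RR=np.meshgrid(a,r); P=np.stack([C[0]+RR*np.cos(A),C[1]+RR*np.sin(A),54+0*A],-1)
        Q=(P@R.T+t)@K.T; uv=(Q[...,:2]/Q[...,2:]).astype(np.float32)
        s=cv2.remap(p.min(2),uv[...,0],uv[...,1],cv2.INTER_LINEAR).astype(float); prof=s.mean(0)
        w=[(int(b[0])/2,(b[1][0]/2).round(1)) for b in blobs((prof>90)[None,:],3)]
        print(n,"bright spans (width,angle)",w)
        out.append(cv2.resize(cv2.cvtColor(p[165:295,200:370] if n=="top" else p[150:290,220:420],cv2.COLOR_RGB2BGR),(400,300)))
    cv2.imwrite(f"pics/both{tag}.png",np.hstack(out))
E
python3 -c "
from h import *
look('3')"
```

```text
time: 6.7
tool_pos: [506.1, 17.8, 64.2]
eef_rot: [1.731, 2.622, 0.001]
force: [-2.5, 0.9, 0.4]
opening: 0.002
tool r,phi 79.8 203.05426476289446 z 64.21188345980102 6.7 [-2.5  0.9  0.4] [-0.43  0.3   0.38  1.91 -0.13  0.96  0.42]
top bright spans (width,angle) [(8.0, np.float64(33.8)), (35.0, np.float64(157.8)), (86.5, np.float64(219.0))]
scene bright spans (width,angle) [(7.5, np.float64(34.0)), (8.0, np.float64(217.8))]
```

View pics/both3.png

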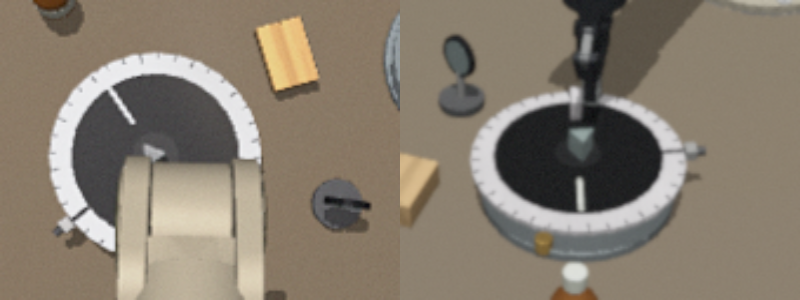

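The push works: the index is at 34° in both views, the tool at 203° (11° behind the fin), and the prism is in the middle. 95° remain.

```bash
python3 -m inch '[[-0.279,0.012,0,-0.5],[-0.279,0.012,0,-0.5],[-0.279,0.012,0,-0.5],[-0.279,0.012,0,-0.5],[-0.279,0.012,0,-0.5],[-0.279,0.012,0,-0.5],[-0.279,0.012,0,-0.5],[-0.279,0.012,0,-0.5],[-0.279,0.012,0,-0.5],[-0.279,0.012,0,-0.5],[-0.279,0.012,0,-0.5],[-0.279,0.012,0,-0.5]]'
python3 -m inch '[[-0.279,0.012,0,-0.5],[-0.279,0.012,0,-0.5],[-0.279,0.012,0,-0.5],[-0.279,0.012,0,-0.5],[-0.279,0.012,0,-0.5],[0,0,0,0]]'
python3 -c "
from h import *
look('4')
for f in('top0','scene0','top4','scene4'):
    n=f[:-1];p=cv2.imread(f'pics/{f}.png');K,R,t=cam(n);a=np.radians(np.arange(110,150,.5));A,RR=np.meshgrid(a,np.arange(100,117,2.))
    Q=(np.stack([C[0]+RR*np.cos(A),C[1]+RR*np.sin(A),50+0*A],-1)@R.T+t)@K.T;uv=(Q[...,:2]/Q[...,2:]).astype(np.float32)
    s=cv2.remap(p.min(2),uv[...,0],uv[...,1],1).astype(float).mean(0);w=np.clip(np.median(s)-s-40,0,None);print(f,'target',(w*np.degrees(a)).sum()/w.sum(),s.min(),np.median(s))
"
```

```text
time: 8.3
tool_pos: [569.8, -30.9, 63.8]
eef_rot: [0.193, 3.136, -0.001]
force: [-1.6, -0.3, 0.1]
opening: -0.001
time: 9.05
tool_pos: [604.8, -27.1, 63.8]
eef_rot: [-0.486, 3.103, -0.0]
force: [-0.7, 0.9, -0.3]
opening: 0.004
tool r,phi 80.2 288.3681814199568 z 63.77040560523119 9.05 [-0.7  0.9 -0.3] [-0.11  0.47  0.13  1.64 -0.07  1.03  1.93]
top bright spans (width,angle) [(7.5, np.float64(120.0)), (125.0, np.float64(273.2))]
scene bright spans (width,angle) [(10.0, np.float64(119.2)), (31.0, np.float64(291.2))]
top0 target 128.80799908842295 85.11111111111111 235.77777777777777
scene0 target 128.26734104046244 133.22222222222223 202.22222222222223
top4 target 128.79913949275362 81.33333333333333 232.0
scene4 target 128.26097328244276 135.33333333333334 204.77777777777777
```

View pics/both4.png

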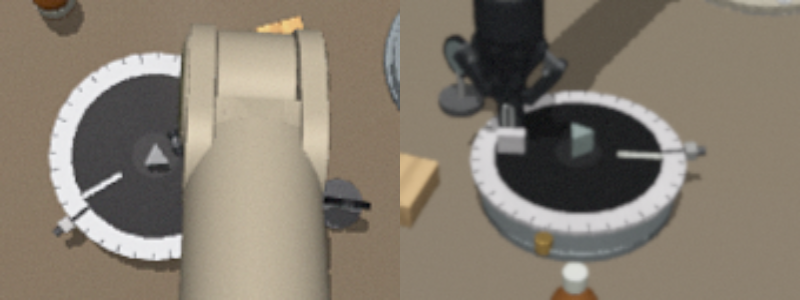

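The index is at 120.0° and the target at 128.8° in the top view; the scene view gives 119.2° and 128.3°. So about 8.9° remain.

```bash
python3 -m inch '[[-0.165,0.005,0,-0.297],[-0.165,0.005,0,-0.297],[-0.165,0.005,0,-0.297],[0,0,0,0],[0,0,0,0]]'
python3 -c "
from h import *
look('5')"
```

```text
time: 9.78
tool_pos: [615.5, -22.4, 63.4]
eef_rot: [-0.726, 3.057, 0.0]
force: [0.4, 1.0, -0.2]
opening: -0.005
tool r,phi 79.9 296.7358747972637 z 63.38638225175138 9.775 [ 0.4  1.  -0.2] [-0.09  0.49  0.1   1.61 -0.05  1.05  2.06]
top bright spans (width,angle) [(7.5, np.float64(128.5)), (135.5, np.float64(273.5))]
scene bright spans (width,angle) [(10.5, np.float64(128.5)), (33.0, np.float64(298.2))]
```

Both views now agree to within about 0.3° (0.5 mm). I'll back away from the fin along +x, lift clear and check once more.

```bash
python3 -m inch '[[0.2,0,0,0],[0.3,0,0,0],[0,0,-0.5,0],[0,0,-1,0],[0,0,-1,0],[0,0,-1,0],[0,0,-1,0],[0,-1,-1,0],[0,-1,0,0],[0,-1,0,0],[0,-1,0,0],[0,0,0,0]]'
python3 -c "
from h import *
look('6')"
```

```text
time: 11.38
tool_pos: [649.7, -120.1, 201.5]
eef_rot: [-0.723, 3.057, -0.002]
force: [-0.7, 0.6, 0.3]
opening: -0.001
tool r,phi 183.1 292.5359635367401 z 201.4548109819242 11.375 [-0.7  0.6  0.3] [ 0.03  0.48  0.15  1.31 -0.07  1.36  2.22]
top bright spans (width,angle) [(7.5, np.float64(128.5)), (11.5, np.float64(311.0))]
scene bright spans (width,angle) [(10.5, np.float64(128.5)), (32.5, np.float64(298.5))]
```

View pics/both6.png

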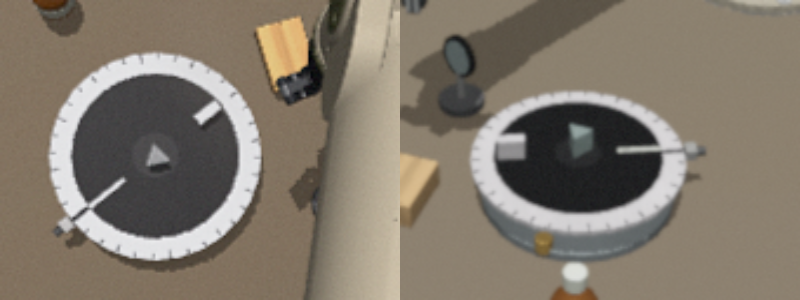

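The index runs straight into the target line at the clamp. The prism is upright in the middle, the bystanders are unmoved, and the arm is clear. Handing in.

```bash
python3 -c "
from h import *
print(env.close_job())"
```

```text
the job is handed in; nothing more can be done
None
```

The index line now lines up with the target scale line at the clamp, and the job was handed in at about 11.4 s. I turned the nearer turntable about 144° counterclockwise, pushing one side of the fin with the shut fingers. Then I backed off the fin and lifted clear.

- **Alignment:** with the arm clear, the index reads 128.5° in both views. The target line reads 128.8° in the top view and 128.3° in the scene view. That small disagreement is about 0.5 mm at the rim, against the 5 mm allowed.
- **Prism:** it looks upright and centred in the last picture. I measured its offset only before the push (about 4 mm from the axis) and judged it by eye at the end.
- **Bystanders:** the bottle, lens stand and box look unmoved by eye. I did not re-measure them; the arm hid most of the lens stand in the last top view, but it was clear in the scene view.
- **Forces:** at the end of each move the wrist force read no more than about 3 N. The hand-in gave no verdict, and no check failed.

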